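Find the hidden catch in the ten-frame flap

TASK

The open flap of the bead box is a ten-frame of beech squares, and one of its ten squares has a round push disc let into it, sunk just below the surface. Feel across the flap for that disc and press it fully down with the fingertips, so that the bead drawer slides out of the end of the shelf and stays out, then take the hand away. Only touch and press: do not pull or touch the drawer itself, and leave the abacus, the bells, the bear and the egg cup where they stand.

Things in the scene. Friction and masses are not known exactly. Their poses are not given: they have to be found in the camera images.
- flap_centre (a point): Centre of the upper face of the open flap: a fixed level beech panel, 148 x 340 mm, 14 mm thick, its upper face 74 mm above the table. x runs across its short side, away from the robot, y along its long side to the robot's left. It has 10 flush squares of 64 mm, centred at x = -32 or +32 mm and y = -128, -64, 0, 64 or 128 mm from here, in these axes, and a 10 mm border at the same height.
- catch (a joint): How far the push disc is pressed: 0 to 0.008 m (fully down). The disc, same wood, 52 mm across, fills a 55 mm hole at the centre of one square, a different one each time; the other nine are solid. Its face starts 2 mm below the flap's and goes straight down to a firm stop 10 mm below it, resisting with 3 N plus a little drag, and stays where left. It drives the drawer 3 mm per 1 mm.
- shelf: Fixed shelf with a rubber top, 170 x 440 mm, 60 mm high, on which the flap lies, and the bead box behind it (open, 74 mm high, 86 to 226 mm along x, 340 mm long). Origin on the table, straight below flap_centre, axes the same.
- bead_drawer: Beech bead drawer, 130 mm wide front, 46 mm high, in the left end of the shelf under the flap; its origin starts 180 mm from flap_centre along +y (and 66 mm below it), and slides along +y by up to 24 mm as the disc goes down. Not to be touched.
- abacus: Lavender plastic abacus, loose, base 70 x 190 mm, 152 mm high, on the table to the left of the shelf; origin at the centre of its underside. Leave alone.
- bells: Three brass bells on one beech bar, loose, 50 x 150 mm, 57 mm high, on the table close to the right end of the shelf; origin at the centre of its underside. Leave alone.
- bear: Wooden counting bear in mustard, loose, about 50 mm wide, 77 mm high, on the table in front of the bells; origin at the centre of its underside. Leave alone.
- egg_cup: Glossy red ceramic egg cup, loose, 48 mm wide, 46 mm high, standing on the rubber top of the shelf just right of the flap, about 215 mm from flap_centre along -y; origin at the centre of its underside. Leave alone.

How it is judged:
At the end, for the whole second after the job is handed in: The push disc is at least 6.5 mm of its 8 mm down, the bead drawer stands at least 19 mm out and is at rest (value of joint catch above 0.0065 m and y of bead_drawer in the frame of flap_centre above 0.199 m and linear speed of bead_drawer below 0.01 m/s); the robot touches nothing.
It fails at once if the drawer itself was touched (contact force between any of the fingers, the arm and bead_drawer above 0.5 N).
It fails at once if the lavender abacus was moved, tipped or lifted (distance of abacus from where it was at the start of the episode above 0.012 m or angle between abacus's own z axis and vertical above 0.25 rad).
It fails at once if the brass bells was moved, tipped or lifted (distance of bells from where it was at the start of the episode above 0.012 m or angle between bells's own z axis and vertical above 0.25 rad).
It fails at once if the counting bear was moved, tipped or lifted (distance of bear from where it was at the start of the episode above 0.012 m or angle between bear's own z axis and vertical above 0.25 rad).
It fails at once if the egg cup was moved, tipped or lifted (distance of egg_cup from where it was at the start of the episode above 0.012 m or angle between egg_cup's own z axis and vertical above 0.25 rad).
It also fails if it takes over 64 s, if anything falls off the work surface, if the arm or the gripper's body presses on something with over 40 N, if the wrist force passes 120 N, or if a joint passes its speed limit or range.

ROBOT

A 6-joint arm with a two-finger parallel gripper is mounted at the origin on the work surface. World frame = base frame: x ahead of the robot, y to its left, z up, the work surface at z = 0. Lengths are in m, angles in rad, forces in N, time in s.
With the tool pointing down it reaches from about 0.35 to 0.975 m from the base axis. Payload 4.9 kg.
Tool frame: the origin (TCP) lies midway between the tips of the shut fingers; the grasp point (between the pads) lies 19 mm behind it; z points along the fingers, y is the line along which they close (so a half turn about z gives the same grasp; the last joint's range is limited). The gripper opens to 85 mm and grips with 20 to 120 N. Pads are 22 mm wide; open, the fingers measure 114 mm over their backs; the gripper's body (76 mm by 85 mm) begins 54 mm behind the grasp point. The pads swing forward as they close: fully open they stand 13 mm farther back than shut.
Start: joints at [-1.442, 0.053, 1.613, -0, 1.476, -0.119], TCP at [0.153, -0.606, 0.21] pointing down, gripper open.
Joint ranges: [-3.01, 3.01], [-1.01, 2.22], [0.06, 2.58], [-1.02, 4.17], [0.09, 2.62], [-3.14, 3.14]. Speed limits (rad/s): [2.57, 2.57, 3.14, 3.14, 3.14, 3.14].

INTERFACE

Orientations are given as a rotation vector (axis times angle).
In Python, from station import ctrl gives the robot as it stands.
- The arm moves only by the tool carry_out, never from a script. Its argument "moves" is a list of rows, each an object of numbers: "x", "y", "z": the shift along the tool's x, y, z in units of 25 mm (1.0 is 25 mm); "turn": the turn about the tool's z in rad. In form: [{"x": .., "y": .., "z": .., "turn": ..}, ...]. A call has exactly 8 rows; each row shifts and turns the commanded pose from where the row before left it, along the tool's axes as they then stand; what a row does not reach is not made up. A row lasts 1/10 s, in which the tool goes at most 50 mm and 8.59 degrees, less where a joint would pass 70% of its speed; a pose out of reach is approached as far as the arm can. A call is refused whole if a number of a shift passes 1 or a number of a turn 0.15, either way. A call with a gripper value outside its range is refused whole. "grip" is the finger opening in mm, from 0 to 85.4, set as the call begins (left out, the last holds). The fingers move at their own pace and stop on an object; "newtons" is the grip in N (left out, the last holds). Time passes only in rows, so rows that do not move let the fingers close, or fill a call up. It gives the time, the measured TCP pose, the force, the opening and the grip force at its end, in the units of the state.
- ctrl.get_obs(): the state, without advancing time (a new reading comes with each control period).
- ctrl.get_image(name): name is "side" or "top" or "wrist"; returns the picture (400x640x3 uint8, red, green, blue); there is no depth.
- ctrl.calibration(name): a dict with "fx", "fy", "cx", "cy" (pixels), "R" (3x3) and "t" (3): a world point X has camera coordinates R X + t; the wrist camera has in their place "T_tool_cam" (4x4, takes a point from camera to tool coordinates, whose origin is the TCP and whose axes are the flange's). Camera axes: x right, y down, z forward; pixel columns grow to the right and rows downward; lengths in m; the calibration is good to about 2 mm. A picture is of the moment at which its call begins: read the wrist's pose just before it. calibration takes no time and is no camera call.
- ctrl.finish_job(): hands the job in; it is judged then, once.
Trained networks look in the newest picture that a camera, given by its name, has taken for a name from the list of things; names that differ only in an ending like _2 or _b are one class to them, and where a whole thing is asked for, a point or a joint stands for the part that bears it (a point fixed in the world has none). Each returns a list of dicts, best first, with "confidence" (0 to 1); they miss things now and then, are a little off and sometimes report something else, mostly with a low value. They report only what shows in the picture. A call takes as long as a camera call.
- ctrl.look_for(camera, query): "rect" ([left, top, width, height] in pixels, round what is visible of it).
- ctrl.mark_of(camera, query): "pixel" ([column, row] in pixels: a listed point, or the origin of a listed thing).
The state is a dict: "t": time; "q": joint angles; "dq": joint speeds; "effort": joint torques, N m; "tool_pos": TCP position; "tool_rot": TCP orientation; "contact_force": force on the tool from outside, world axes, zero at the start; "wrist_torque": the same for the moment, N m; "opening": finger opening in m; "grip_force": force on a finger pad.
Only numpy, scipy, OpenCV 4.12 (cv2) and the standard library are available. Lean on these libraries where they do the work, as an engineer would, in place of code of your own. Each camera call takes 0.05 s, during which the arm holds its last target. There are 200 camera calls.

## Working session

There is one attempt and no reset: what is moved stays moved. The work goes in short steps, Python scripts to look and compute and a tool call to move; the robot and the scene stay as the last step left them, time stands still between calls to the robot, and variables do not carry over. Pictures are saved under pics/ and viewed, at most 10 in all, crops included, and the job is handed in when it is done.

Besides the shell and the picture viewer there is one more tool, called as name(argument=value, ...), one argument or row to a line, values as JSON. carry_out: Moves the arm, as the interface text tells. Its arguments: {"type":"object","properties":{"moves":{"type":"array"},"grip":{"type":"number"},"newtons":{"type":"number"}},"required":["moves"]}

```bash
mkdir -p pics
python3 - <<'E'
from station import ctrl
import cv2,numpy as np
o=ctrl.get_obs();print({k:np.round(v,3) for k,v in o.items()})
for c in("top","side"):
    im=ctrl.get_image(c);cv2.imwrite(f"pics/{c}0.png",im[...,::-1])
    print(c,{k:np.round(v,4).tolist() for k,v in ctrl.calibration(c).items()})
    for n in("flap_centre","bead_drawer","egg_cup","bells","bear","abacus","shelf"):
        print(n,[(np.round(d["pixel"],1).tolist(),round(d["confidence"],2)) for d in ctrl.mark_of(c,n)[:2]])
print(ctrl.calibration("wrist"))
E
```

```text
{'t': np.float64(0.0), 'q': array([-1.442,  0.053,  1.614, -0.   ,  1.476, -0.119]), 'dq': array([ 0.   , -0.002,  0.001,  0.   ,  0.   , -0.001]), 'effort': array([-0.0000e+00, -3.9368e+01, -3.7018e+01, -0.0000e+00,  7.0000e-03,
        0.0000e+00]), 'tool_pos': array([ 0.153, -0.605,  0.209]), 'tool_rot': array([-3.115, -0.388,  0.   ]), 'contact_force': array([ 0.583,  0.04 , -0.662]), 'wrist_torque': array([ 0.005,  0.021, -0.019]), 'grip_force': np.float64(0.0), 'opening': np.float64(0.085)}
top {'fx': 462.7192, 'fy': 462.7192, 'cx': 321.0265, 'cy': 193.8174, 'R': [[0.0344, -0.9994, -0.0027], [-0.9765, -0.033, -0.2128], [0.2125, 0.0099, -0.9771]], 't': [0.011, 0.5095, 1.054]}
flap_centre []
bead_drawer [([292.6, 161.6], 0.57)]
egg_cup [([454.3, 181.1], 0.63)]
bells [([498.6, 188.7], 0.63)]
bear [([483.6, 256.5], 0.79)]
abacus [([240.3, 160.5], 0.76)]
shelf []
side {'fx': 413.591, 'fy': 413.591, 'cx': 319.0084, 'cy': 201.0148, 'R': [[-0.8615, -0.5075, 0.0144], [-0.3608, 0.592, -0.7207], [0.3573, -0.6261, -0.6931]], 't': [0.4443, 0.2331, 1.0267]}
flap_centre [([319.3, 180.9], 0.84)]
bead_drawer [([275.8, 226.4], 0.95)]
egg_cup [([352.5, 147.8], 0.75)]
bells [([366.2, 140.4], 0.78)]
bear [([412.3, 164.2], 0.59), ([321.0, 181.1], 0.56)]
abacus [([244.6, 261.9], 0.63)]
shelf [([317.6, 196.9], 0.65)]
{'fx': 279.8545567449742, 'fy': 279.8545567449742, 'cx': 317.4463105785671, 'cy': 197.72799257307202, 'T_tool_cam': array([[-1.20757861e-03, -9.49838124e-01, -3.12739637e-01,
         7.99293477e-02],
       [ 9.99999070e-01, -1.34536918e-03,  2.24805046e-04,
        -2.46516600e-04],
       [-6.34278671e-04, -3.12739075e-01,  9.49838865e-01,
        -1.63275154e-01],
       [ 0.00000000e+00,  0.00000000e+00,  0.00000000e+00,
         1.00000000e+00]])}
```

View pics/top0.png

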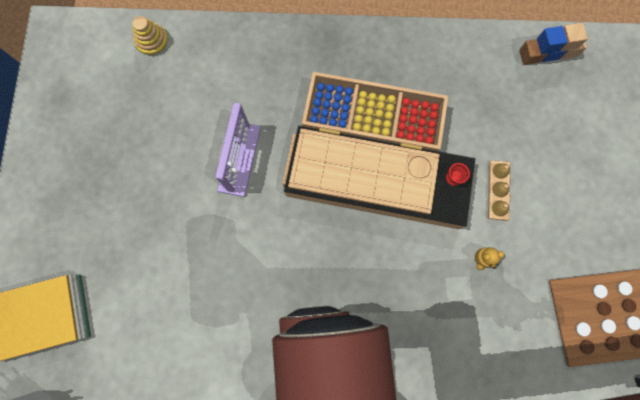

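View pics/side0.png

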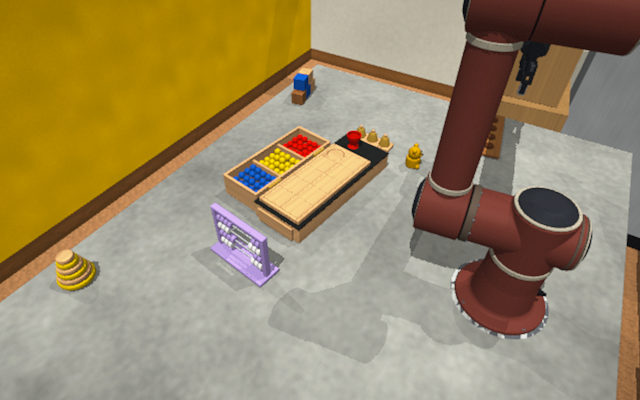

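The top picture shows the flap with corners at about (299,128), (441,152), (433,213) and (290,190). A round outline shows at (419,167), the far right square; the side picture has it at (336,155). The egg cup is at (458,174), close to the right. Next I triangulate these.

```bash
cat > h.py <<'E'
from station import ctrl
import cv2,numpy as np
def ray(c,px):
    k=ctrl.calibration(c);R=np.array(k["R"]);t=np.array(k["t"])
    d=R.T@np.array([(px[0]-k["cx"])/k["fx"],(px[1]-k["cy"])/k["fy"],1]);return -R.T@t,d
def atz(c,px,z):
    o,d=ray(c,px);return o+d*(z-o[2])/d[2]
def tri(a,b):
    (o1,d1),(o2,d2)=ray("top",a),ray("side",b)
    s=np.linalg.lstsq(np.c_[d1,-d2],o2-o1,rcond=None)[0]
    return (o1+d1*s[0]+o2+d2*s[1])/2
E
python3 - <<'E'
from h import *
np.set_printoptions(precision=4,suppress=True)
print("disc tri",tri((419,167),(336,155)),atz("top",(419,167),.072),atz("side",(336,155),.072))
C=[atz("top",p,.074) for p in((299,128),(441,152),(433,213),(290,190))]
for c in C:print(c)
print("centre",np.mean(C,0),atz("side",(319.3,180.9),.074))
print("egg",atz("top",(454.3,181.1),.06),atz("side",(352.5,147.8),.06))
for n in("top","side"):
    im=cv2.imread(f"pics/{n}0.png")
    x,y,w,h=(280,110,200,125) if n=="top" else (225,115,180,130)
    cv2.imwrite(f"pics/{n}crop.png",cv2.resize(im[y:y+h,x:x+w],None,fx=4,fy=4,interpolation=cv2.INTER_CUBIC))
E
```

```text
disc tri [ 0.5769 -0.2042  0.0703] [ 0.5785 -0.2033  0.072 ] [ 0.5738 -0.2024  0.072 ]
[0.6664 0.0873 0.074 ]
[ 0.617 -0.256  0.074]
[ 0.4677 -0.2343  0.074 ]
[0.5114 0.1016 0.074 ]
centre [ 0.5656 -0.0754  0.074 ] [ 0.5546 -0.0655  0.074 ]
egg [ 0.5497 -0.29    0.06  ] [ 0.5533 -0.2785  0.06  ]
```

View pics/topcrop.png

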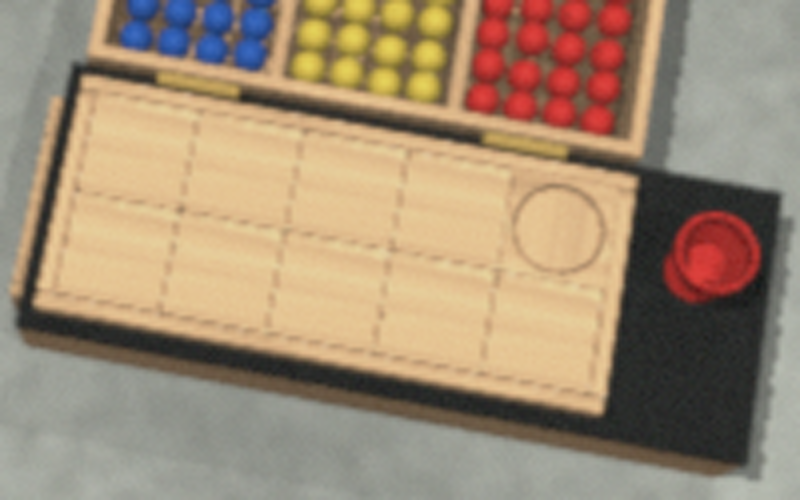

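The picture confirms the disc at (419.7,167), about (0.577, -0.203) in world. Now I shut the fingers and travel there at height.

carry_out(
  moves=[
    {"x": 0.85,"y": -0.475},
    {"x": 0.85,"y": -0.475},
    {"x": 0.85,"y": -0.475},
    {"x": 0.85,"y": -0.475},
    {"x": 0.85,"y": -0.475},
    {"x": 0.85,"y": -0.475},
    {"x": 0.85,"y": -0.475},
    {"x": 0.85,"y": -0.475},
  ],
  grip=0,
  newtons=40,
)

```text
validation failed for argument at $.mo...
```

carry_out(
  moves=[
    {"x": 0.85,"y": -0.475},
    {"x": 0.85,"y": -0.475},
    {"x": 0.85,"y": -0.475},
    {"x": 0.85,"y": -0.475},
    {"x": 0.85,"y": -0.475},
    {"x": 0.85,"y": -0.475},
    {"x": 0.85,"y": -0.475},
    {"x": 0,"y": 0},
  ],
)

```text
validation failed for argument at $.mo...
```

Each row seems to need all four keys.

carry_out(
  moves=[
    {"x": 0.85,"y": -0.475,"z": 0,"turn": 0},
    {"x": 0.85,"y": -0.475,"z": 0,"turn": 0},
    {"x": 0.85,"y": -0.475,"z": 0,"turn": 0},
    {"x": 0.85,"y": -0.475,"z": 0,"turn": 0},
    {"x": 0.85,"y": -0.475,"z": 0,"turn": 0},
    {"x": 0.85,"y": -0.475,"z": 0,"turn": 0},
    {"x": 0.85,"y": -0.475,"z": 0,"turn": 0},
    {"x": 0.85,"y": -0.475,"z": 0,"turn": 0},
  ],
  grip=0,
  newtons=40,
)

```text
t: 1.6
tool_pos: [0.2955, -0.4714, 0.2105]
tool_rot: [3.117, 0.388, 0.0]
contact_force: [-0.5, -1.0, -0.3]
opening: -0.0001
grip_force: 0.0
```

carry_out(
  moves=[
    {"x": 0.85,"y": -0.475,"z": 0,"turn": 0},
    {"x": 0.85,"y": -0.475,"z": 0,"turn": 0},
    {"x": 0.85,"y": -0.475,"z": 0,"turn": 0},
    {"x": 0.85,"y": -0.475,"z": 0,"turn": 0},
    {"x": 0.85,"y": -0.475,"z": 0,"turn": 0},
    {"x": 0.85,"y": -0.475,"z": 0,"turn": 0},
    {"x": 0.85,"y": -0.475,"z": 0,"turn": 0},
    {"x": 0,"y": 0,"z": 0,"turn": 0},
  ],
)

```text
t: 2.4
tool_pos: [0.4201, -0.3534, 0.2105]
tool_rot: [-3.117, -0.393, -0.001]
contact_force: [0.6, -0.1, 0.5]
opening: 0.0004
grip_force: 0.0
```

```bash
cat >> h.py <<'E'
from scipy.spatial.transform import Rotation
def wrist(): 
    o=ctrl.get_obs();T=np.eye(4);T[:3,:3]=Rotation.from_rotvec(o["tool_rot"]).as_matrix();T[:3,3]=o["tool_pos"]
    return T@np.array(ctrl.calibration("wrist")["T_tool_cam"]), ctrl.get_image("wrist")
def watz(W,px,z):
    k=ctrl.calibration("wrist");d=W[:3,:3]@np.array([(px[0]-k["cx"])/k["fx"],(px[1]-k["cy"])/k["fy"],1]);o=W[:3,3]
    return o+d*(z-o[2])/d[2]
E
python3 - <<'E'
from h import *
W,im=wrist();np.save("W1.npy",W);cv2.imwrite("pics/w1.png",im[...,::-1]);print(ctrl.get_obs()["tool_pos"])
E
```

```text
[ 0.41920168 -0.35438138  0.2104972 ]
```

View pics/w1.png

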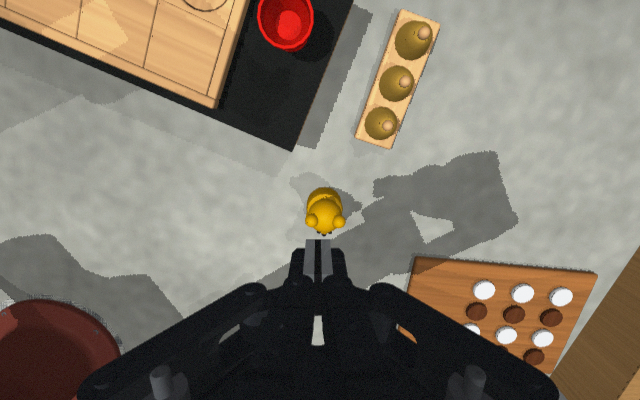

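The wrist picture shows the bear at (325,212), the cup at (285,18), the bells at (400,80), and the disc's edge at (205,0). The tool is higher than all of them, so I go on and look again.

carry_out(
  moves=[
    {"x": 0.8,"y": -0.6,"z": 0,"turn": 0},
    {"x": 0.8,"y": -0.6,"z": 0,"turn": 0},
    {"x": 0.8,"y": -0.6,"z": 0,"turn": 0},
    {"x": 0.8,"y": -0.6,"z": 0,"turn": 0},
    {"x": 0.8,"y": -0.6,"z": 0,"turn": 0},
    {"x": 0.8,"y": -0.6,"z": 0,"turn": 0},
    {"x": 0.8,"y": -0.7,"z": 0,"turn": 0},
    {"x": 0,"y": 0,"z": 0,"turn": 0},
  ],
)

```text
t: 3.25
tool_pos: [0.5287, -0.2154, 0.2104]
tool_rot: [-3.117, -0.392, -0.0]
contact_force: [-0.1, -0.2, 0.2]
opening: 0.0001
grip_force: 0.0
```

Run:
```python
from h import *
W,im=wrist();np.save("W2.npy",W);cv2.imwrite("pics/w2.png",im[...,::-1]);print(ctrl.get_obs()["tool_pos"])
```

```text
[ 0.52800968 -0.21652845  0.21038051]
```

View pics/w2.png

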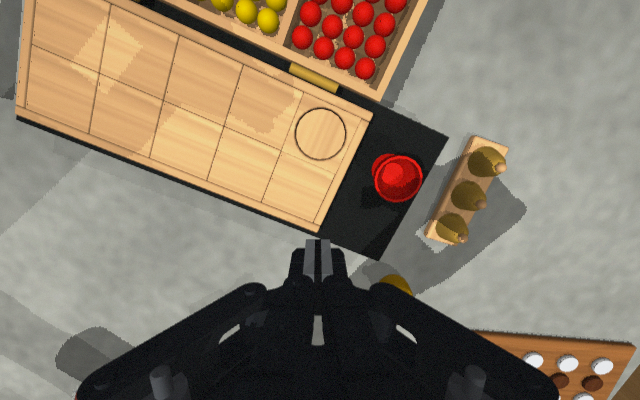

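The disc outline is clear at (320,134), with the fingertips at (318,240) and the cup at (398,178).

Run:
```python
from h import *
W=np.load("W2.npy");o=ctrl.get_obs()
p=watz(W,(320,134),.073);print(p)
R=Rotation.from_rotvec(o["tool_rot"]).as_matrix()
print(R.T@(p-o["tool_pos"])/.025)
print("egg",watz(W,(398,178),.1), "flap corner",watz(W,(318,233),.074))
```

```text
[ 0.57928386 -0.20517117  0.073     ]
[2.10254502 0.06294418 5.49414574]
egg [ 0.55900599 -0.29118395  0.1       ] flap corner [ 0.4683425  -0.23124938  0.074     ]
```

Three views agree to within 3 mm. I move over the disc, then down to just above it.

carry_out(
  moves=[
    {"x": 0.7,"y": 0.02,"z": 0,"turn": 0},
    {"x": 0.7,"y": 0.02,"z": 0,"turn": 0},
    {"x": 0.7,"y": 0.02,"z": 0.4,"turn": 0},
    {"x": 0,"y": 0,"z": 0.9,"turn": 0},
    {"x": 0,"y": 0,"z": 0.9,"turn": 0},
    {"x": 0,"y": 0,"z": 0.9,"turn": 0},
    {"x": 0,"y": 0,"z": 0.9,"turn": 0},
    {"x": 0,"y": 0,"z": 0.6,"turn": 0},
  ],
)

```text
t: 4.1
tool_pos: [0.5776, -0.2063, 0.0934]
tool_rot: [-3.117, -0.385, 0.004]
contact_force: [-0.3, 0.0, -0.5]
opening: 0.0
grip_force: 0.0
```

carry_out(
  moves=[
    {"x": 0,"y": 0,"z": 0.1,"turn": 0},
    {"x": 0,"y": 0,"z": 0.1,"turn": 0},
    {"x": 0,"y": 0,"z": 0.1,"turn": 0},
    {"x": 0,"y": 0,"z": 0.1,"turn": 0},
    {"x": 0,"y": 0,"z": 0.1,"turn": 0},
    {"x": 0,"y": 0,"z": 0.1,"turn": 0},
    {"x": 0,"y": 0,"z": 0,"turn": 0},
    {"x": 0,"y": 0,"z": 0,"turn": 0},
  ],
)

```text
t: 4.9
tool_pos: [0.5792, -0.205, 0.0803]
tool_rot: [-3.117, -0.388, 0.0]
contact_force: [-0.0, -1.0, 0.4]
opening: -0.0
grip_force: 0.0
```

carry_out(
  moves=[
    {"x": 0,"y": 0,"z": 0.05,"turn": 0},
    {"x": 0,"y": 0,"z": 0.05,"turn": 0},
    {"x": 0,"y": 0,"z": 0.05,"turn": 0},
    {"x": 0,"y": 0,"z": 0.05,"turn": 0},
    {"x": 0,"y": 0,"z": 0.05,"turn": 0},
    {"x": 0,"y": 0,"z": 0.05,"turn": 0},
    {"x": 0,"y": 0,"z": 0.05,"turn": 0},
    {"x": 0,"y": 0,"z": 0,"turn": 0},
  ],
)

```text
t: 5.7
tool_pos: [0.5791, -0.205, 0.0714]
tool_rot: [-3.117, -0.388, 0.001]
contact_force: [0.6, 1.1, 1.2]
opening: 0.0003
grip_force: 0.0
```

The tip is below the flap's surface with hardly any force, so this is the sunk disc. I press on to the stop.

carry_out(
  moves=[
    {"x": 0,"y": 0,"z": 0.05,"turn": 0},
    {"x": 0,"y": 0,"z": 0.05,"turn": 0},
    {"x": 0,"y": 0,"z": 0.05,"turn": 0},
    {"x": 0,"y": 0,"z": 0.05,"turn": 0},
    {"x": 0,"y": 0,"z": 0.04,"turn": 0},
    {"x": 0,"y": 0,"z": 0.04,"turn": 0},
    {"x": 0,"y": 0,"z": 0,"turn": 0},
    {"x": 0,"y": 0,"z": 0,"turn": 0},
  ],
)

```text
t: 6.5
tool_pos: [0.5792, -0.205, 0.0646]
tool_rot: [-3.117, -0.388, 0.0]
contact_force: [0.4, -0.5, 0.2]
opening: 0.0001
grip_force: 0.0
```

carry_out(
  moves=[
    {"x": 0,"y": 0,"z": 0.03,"turn": 0},
    {"x": 0,"y": 0,"z": 0.03,"turn": 0},
    {"x": 0,"y": 0,"z": 0,"turn": 0},
    {"x": 0,"y": 0,"z": 0,"turn": 0},
    {"x": 0,"y": 0,"z": 0,"turn": 0},
    {"x": 0,"y": 0,"z": 0,"turn": 0},
    {"x": 0,"y": 0,"z": 0,"turn": 0},
    {"x": 0,"y": 0,"z": 0,"turn": 0},
  ],
)

```text
t: 7.3
tool_pos: [0.5793, -0.2051, 0.0632]
tool_rot: [3.117, 0.388, 0.0]
contact_force: [0.6, -0.2, -0.3]
opening: 0.0003
grip_force: 0.0
```

Run:
```python
from h import *
im=ctrl.get_image("side")[115:245,225:405]
a=cv2.resize(im[...,::-1],None,fx=3,fy=3,interpolation=cv2.INTER_CUBIC)
b=cv2.resize(cv2.imread("pics/side0.png")[115:245,225:405],None,fx=3,fy=3,interpolation=cv2.INTER_CUBIC)
cv2.imwrite("pics/s2.png",np.hstack([b[:,:400],a[:,:400]]))
print([(d["pixel"],d["confidence"]) for d in ctrl.mark_of("side","bead_drawer")])
```

```text
[([272.9, 229.0], 0.68)]
```

View pics/s2.png

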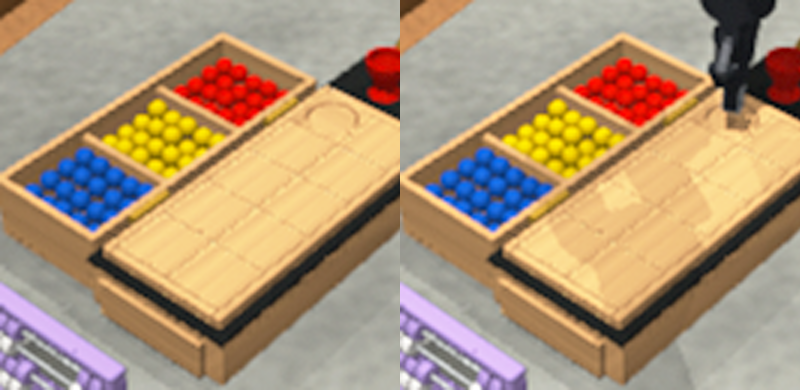

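The drawer has moved by only about 4 px, so it is part of the way out and the stop has not been felt. I keep pressing until the force rises.

carry_out(
  moves=[
    {"x": 0,"y": 0,"z": 0.04,"turn": 0},
    {"x": 0,"y": 0,"z": 0.04,"turn": 0},
    {"x": 0,"y": 0,"z": 0.04,"turn": 0},
    {"x": 0,"y": 0,"z": 0,"turn": 0},
    {"x": 0,"y": 0,"z": 0,"turn": 0},
    {"x": 0,"y": 0,"z": 0,"turn": 0},
    {"x": 0,"y": 0,"z": 0,"turn": 0},
    {"x": 0,"y": 0,"z": 0,"turn": 0},
  ],
)

```text
t: 8.2
tool_pos: [0.5793, -0.2051, 0.0602]
tool_rot: [3.117, 0.388, 0.0]
contact_force: [-0.1, -0.2, 0.0]
opening: -0.0003
grip_force: 0.0
```

carry_out(
  moves=[
    {"x": 0,"y": 0,"z": 0.04,"turn": 0},
    {"x": 0,"y": 0,"z": 0.04,"turn": 0},
    {"x": 0,"y": 0,"z": 0.04,"turn": 0},
    {"x": 0,"y": 0,"z": 0,"turn": 0},
    {"x": 0,"y": 0,"z": 0,"turn": 0},
    {"x": 0,"y": 0,"z": 0,"turn": 0},
    {"x": 0,"y": 0,"z": 0,"turn": 0},
    {"x": 0,"y": 0,"z": 0,"turn": 0},
  ],
)

```text
t: 9.0
tool_pos: [0.5793, -0.2051, 0.0572]
tool_rot: [3.117, 0.388, 0.0]
contact_force: [0.2, -0.1, 0.5]
opening: -0.0002
grip_force: 0.0
```

Run:
```python
from h import *
print(ctrl.get_obs()["contact_force"],ctrl.get_obs()["tool_pos"])
im=ctrl.get_image("side")[115:245,225:405]
print([(d["pixel"],d["confidence"]) for d in ctrl.mark_of("side","bead_drawer")])
# expected pixel of drawer origin for 0 and 24 mm
k=ctrl.calibration("side");c=np.array([.563,-.073,.074]);Y=np.array([.142,.99,0])
for s in(0,.024):
    q=k["R"]@(c+Y*(.18+s)-[0,0,.066])+k["t"];print(s,k["fx"]*q[0]/q[2]+k["cx"],k["fy"]*q[1]/q[2]+k["cy"])
a=cv2.resize(im[...,::-1],None,fx=4,fy=4,interpolation=cv2.INTER_CUBIC)
cv2.imwrite("pics/s3.png",a)
```

```text
[ 0.17794294 -0.07579896  0.46061196] [ 0.57926398 -0.20507289  0.05720627]
[([277.5, 226.0], 0.62), ([371.2, 142.4], 0.56)]
0 277.8462531103489 228.43575531632757
0.024 271.9742378234519 233.36947140039092
```

View pics/s3.png

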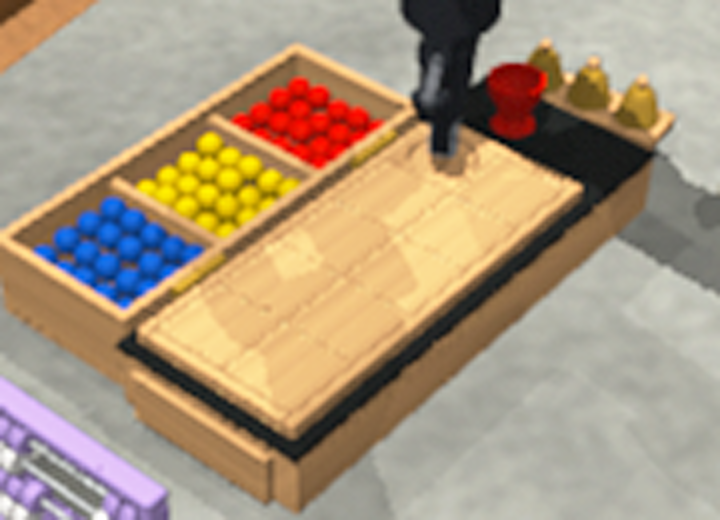

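Run:
```python
from h import *
np.set_printoptions(precision=2,suppress=True)
o=ctrl.get_obs();k=ctrl.calibration("side")
def pr(p):
    q=k["R"]@np.array(p)+k["t"];return k["fx"]*q[0]/q[2]+k["cx"],k["fy"]*q[1]/q[2]+k["cy"]
print("tcp",pr(o["tool_pos"]),"disc",pr([.579,-.205,.072]), "effort",o["effort"],"tau",o["wrist_torque"])
a=cv2.imread("pics/side0.png");b=ctrl.get_image("side")[...,::-1]
c=np.abs(a.astype(int)-b).sum(2)[205:245,250:305];print("drawer region changed px",(c>60).sum(),c.mean())
W,im=wrist();cv2.imwrite("pics/w3.png",cv2.resize(im[130:290,220:440,::-1],None,fx=3,fy=3,interpolation=cv2.INTER_CUBIC))
```

```text
tcp (np.float64(334.7067797071877), np.float64(157.6995560984725)) disc (np.float64(334.95708830673806), np.float64(154.03618777577537)) effort [  0.   -40.71 -33.39   0.     0.     0.  ] tau [-0.   -0.01 -0.01]
drawer region changed px 0 20.87318181818182
```

View pics/w3.png

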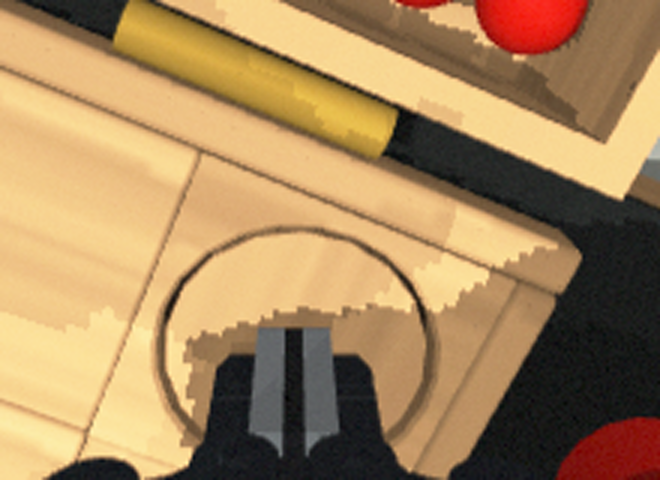

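The tip sits over the disc's middle, the ring's centre being at about (319,243) in the full frame, and the drawer has not moved at all. I triangulate the disc's height from the two wrist views.

Run:
```python
from h import *
k=ctrl.calibration("wrist");o=ctrl.get_obs();T=np.eye(4);T[:3,:3]=Rotation.from_rotvec(o["tool_rot"]).as_matrix();T[:3,3]=o["tool_pos"]
W3=T@k["T_tool_cam"];W2=np.load("W2.npy")
def r(W,p): return W[:3,3],W[:3,:3]@np.array([(p[0]-k["cx"])/k["fx"],(p[1]-k["cy"])/k["fy"],1])
(a,d),(b,e)=r(W2,(320,134)),r(W3,(319,242.7))
s=np.linalg.lstsq(np.c_[d,-e],b-a,rcond=None)[0];print(a+d*s[0],b+e*s[1])
q=np.linalg.inv(k["T_tool_cam"])@[0,0,0,1];print("tcp px",k["fx"]*q[0]/q[2]+k["cx"],k["fy"]*q[1]/q[2]+k["cy"])
# ring size: 270/3 px wide = 55 mm hole -> depth
print("depth by ring",k["fx"]*.055/(272/3),"tcp depth",q[2])
```

```text
[ 0.57851361 -0.20545026  0.06434369] [ 0.5786337  -0.20594047  0.06434881]
tcp px 317.81843929954977 236.35683868312634
depth by ring 0.16976471273132626 tcp depth 0.18008222529387402
```

The visual heights are ambiguous by several millimetres. Neither the drawer nor the force has changed, so the tip has not yet loaded the disc. I go on down by touch in small steps.

carry_out(
  moves=[
    {"x": 0,"y": 0,"z": 0.02,"turn": 0},
    {"x": 0,"y": 0,"z": 0.02,"turn": 0},
    {"x": 0,"y": 0,"z": 0.02,"turn": 0},
    {"x": 0,"y": 0,"z": 0.02,"turn": 0},
    {"x": 0,"y": 0,"z": 0.02,"turn": 0},
    {"x": 0,"y": 0,"z": 0.02,"turn": 0},
    {"x": 0,"y": 0,"z": 0.02,"turn": 0},
    {"x": 0,"y": 0,"z": 0.02,"turn": 0},
  ],
)

```text
t: 10.0
tool_pos: [0.5792, -0.205, 0.0531]
tool_rot: [-3.118, -0.388, -0.0]
contact_force: [0.3, -0.1, 0.0]
opening: -0.0001
grip_force: 0.0
```

carry_out(
  moves=[
    {"x": 0,"y": 0,"z": 0.02,"turn": 0},
    {"x": 0,"y": 0,"z": 0.02,"turn": 0},
    {"x": 0,"y": 0,"z": 0.02,"turn": 0},
    {"x": 0,"y": 0,"z": 0.02,"turn": 0},
    {"x": 0,"y": 0,"z": 0.02,"turn": 0},
    {"x": 0,"y": 0,"z": 0.02,"turn": 0},
    {"x": 0,"y": 0,"z": 0.02,"turn": 0},
    {"x": 0,"y": 0,"z": 0.02,"turn": 0},
  ],
)

```text
t: 10.8
tool_pos: [0.5793, -0.205, 0.0493]
tool_rot: [3.117, 0.388, 0.0]
contact_force: [-1.3, 1.3, 3.4]
opening: -0.0001
grip_force: 1.4
```

Run:
```python
from h import *
o=ctrl.get_obs();print(o["tool_pos"],o["contact_force"],np.round(o["effort"],1))
b=ctrl.get_image("side")[...,::-1];W,im=wrist()
a=cv2.resize(b[115:245,225:405],None,fx=3,fy=3,interpolation=cv2.INTER_CUBIC)
s=cv2.imread("pics/side0.png")[205:245,250:305].astype(int)
print("drawer changed",(np.abs(s-b[205:245,250:305]).sum(2)>60).sum())
c=cv2.resize(im[200:330,270:360,::-1],None,fx=3,fy=3,interpolation=cv2.INTER_CUBIC)
cv2.imwrite("pics/sw4.png",np.hstack([a[:,:520],c]))
```

```text
[ 0.57927658 -0.20504442  0.04931696] [-1.32324162  1.30493214  3.4360111 ] [ -0.  -39.5 -32.6   0.   -0.4  -0. ]
drawer changed 210
```

View pics/sw4.png

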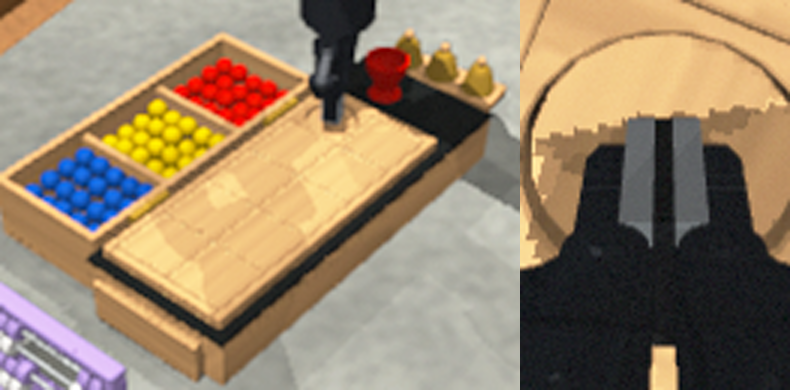

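Force of 3.4 N now, with the tip on the disc at about z = 0.05 as read. I press in further.

carry_out(
  moves=[
    {"x": 0,"y": 0,"z": 0.03,"turn": 0},
    {"x": 0,"y": 0,"z": 0.03,"turn": 0},
    {"x": 0,"y": 0,"z": 0.03,"turn": 0},
    {"x": 0,"y": 0,"z": 0.03,"turn": 0},
    {"x": 0,"y": 0,"z": 0.03,"turn": 0},
    {"x": 0,"y": 0,"z": 0.03,"turn": 0},
    {"x": 0,"y": 0,"z": 0.02,"turn": 0},
    {"x": 0,"y": 0,"z": 0.02,"turn": 0},
  ],
)

```text
t: 11.7
tool_pos: [0.5793, -0.2051, 0.0436]
tool_rot: [3.117, 0.388, 0.0]
contact_force: [-1.0, 0.7, 2.6]
opening: 0.0
grip_force: 1.4
```

```bash
cat > d.py <<'E'
from h import *
b=ctrl.get_image("side")[...,::-1]
s=cv2.imread("pics/side0.png")[205:245,250:305].astype(int)
print("drawer changed",(np.abs(s-b[205:245,250:305]).sum(2)>60).sum(),[(np.round(d["pixel"],1),round(d["confidence"],2)) for d in ctrl.mark_of("side","bead_drawer")[:1]],[(np.round(d["rect"],1),round(d["confidence"],2)) for d in ctrl.look_for("side","bead_drawer")[:1]])
E
python3 d.py
```

```text
drawer changed 745 [(array([269.1, 230.5]), 0.8)] [(array([252.4, 209.7,  41.6,  37.4]), 0.7)]
```

The drawer is coming out. I keep on to the firm stop.

carry_out(
  moves=[
    {"x": 0,"y": 0,"z": 0.02,"turn": 0},
    {"x": 0,"y": 0,"z": 0.02,"turn": 0},
    {"x": 0,"y": 0,"z": 0.02,"turn": 0},
    {"x": 0,"y": 0,"z": 0.02,"turn": 0},
    {"x": 0,"y": 0,"z": 0,"turn": 0},
    {"x": 0,"y": 0,"z": 0,"turn": 0},
    {"x": 0,"y": 0,"z": 0,"turn": 0},
    {"x": 0,"y": 0,"z": 0,"turn": 0},
  ],
)

```text
t: 12.65
tool_pos: [0.5793, -0.2051, 0.0431]
tool_rot: [-3.117, -0.388, 0.001]
contact_force: [-4.1, 2.4, 9.1]
opening: -0.0
grip_force: 4.7
```

carry_out(
  moves=[
    {"x": 0,"y": 0,"z": 0.03,"turn": 0},
    {"x": 0,"y": 0,"z": 0.03,"turn": 0},
    {"x": 0,"y": 0,"z": 0.03,"turn": 0},
    {"x": 0,"y": 0,"z": 0,"turn": 0},
    {"x": 0,"y": 0,"z": 0,"turn": 0},
    {"x": 0,"y": 0,"z": 0,"turn": 0},
    {"x": 0,"y": 0,"z": 0,"turn": 0},
    {"x": 0,"y": 0,"z": 0,"turn": 0},
  ],
)

```text
t: 13.45
tool_pos: [0.5794, -0.2051, 0.043]
tool_rot: [-3.117, -0.389, 0.002]
contact_force: [-11.3, 5.1, 19.5]
opening: -0.0004
grip_force: 9.8
```

The disc is at the firm stop: force climbs to 19.5 N with no travel. I retreat straight up.

carry_out(
  moves=[
    {"x": 0,"y": 0,"z": -0.1,"turn": 0},
    {"x": 0,"y": 0,"z": -0.2,"turn": 0},
    {"x": 0,"y": 0,"z": -0.4,"turn": 0},
    {"x": 0,"y": 0,"z": -0.8,"turn": 0},
    {"x": 0,"y": 0,"z": -1,"turn": 0},
    {"x": 0,"y": 0,"z": -1,"turn": 0},
    {"x": 0,"y": 0,"z": -1,"turn": 0},
    {"x": 0,"y": 0,"z": 0,"turn": 0},
  ],
)

```text
t: 14.25
tool_pos: [0.5818, -0.2063, 0.1571]
tool_rot: [3.113, 0.388, 0.011]
contact_force: [0.5, -0.3, 0.8]
opening: 0.0002
grip_force: 0.0
```

```bash
python3 d.py
python3 - <<'E'
from h import *
a=ctrl.get_image("side")[115:255,225:405,::-1];cv2.imwrite("pics/end.png",cv2.resize(a,None,fx=4,fy=4,interpolation=cv2.INTER_CUBIC))
print(ctrl.get_obs()["tool_pos"],ctrl.get_obs()["contact_force"])
E
```

```text
drawer changed 850 [(array([268. , 231.5]), 0.76)] [(array([253.3, 210.4,  39.8,  40.4]), 0.95)]
[ 0.57832558 -0.20463767  0.15015959] [-0.34036113  0.21057493  0.09885789]
```

View pics/end.png

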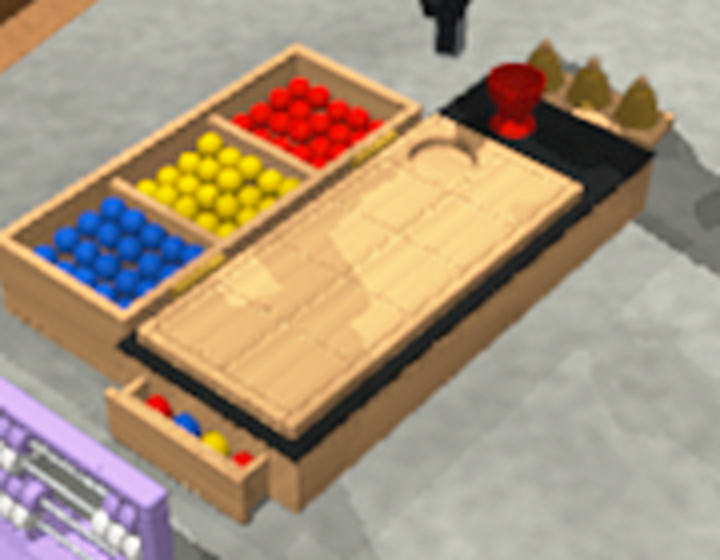

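The drawer is out with its beads showing at (190,430), the disc is sunk at (443,152), the cup, bells and abacus stand undisturbed, and the hand is clear.

```bash
python3 -c "
from station import ctrl
print(ctrl.finish_job())"
```

```text
the job is handed in; nothing more can be done
None
```

The job is handed in: the disc in the far right square was pressed to its firm stop, the last picture shows the bead drawer out with the hand clear, and no verdict was returned.

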